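Lock the sample changer's turntable

TASK

Lock the sample changer's turntable for transport. With the fingertips push one of the turntable's upright pins round until its slot lines up with the lock bar, then push the bar by its upright tab fully home through the slot, until the tab meets the bridge. Only push: do not lift the bar, and leave the vials, glassware and other things around standing where they are.

Things in the scene. Friction and masses are not known exactly. Their poses are not given: they have to be found in the camera images.
- sample_changer: Fixed low instrument base, a beige deck, top 30 mm above the bench. Origin: on the bench, straight below the turntable's axis. Its level x axis is the line and direction in which the lock bar is pushed. The deck reaches from x -265 to +88 mm, y +-65 mm. The bar lies on y = 0 in a grey open-topped guide (x -259 to -52 mm, floor z 37 mm, 39 mm wide in all, walls up to z 46 mm).
- bridge (a point): Centre of the rear face of the fixed steel bridge that crosses over the bar at the end of the guide, at x -66 mm of the sample changer; the bridge is 12 mm long in x, 39 mm wide, underside 51 mm and top 59 mm above the bench. The bar's tab stops against this face.
- keeper (a point): Centre of the top of the fixed keeper beyond the turntable, an open-topped grey pocket 30 mm long, 38 mm wide (18 mm inside), at x 56 to 86 mm of the sample changer, top 49 mm above the bench. It takes the bar's nose.
- turntable (a joint): Angle (rad) of the turntable about its upright axis, growing anticlockwise seen from above. At 0 and at pi (3.14) the slot is in line with the bar; stops at -0.7 and 3.84. It stays where it is left; turning it takes about 1 to 2.5 N at a pin.
- turntable_centre (a point): Centre of the turntable's top face, on its axis, 50 mm above the bench. The turntable is an aluminium disc of 90 mm diameter with a straight slot right across its middle, 18 mm wide (24 mm at the rim, where its mouths flare), open at both ends and at the top. This frame turns with the disc, x along the slot.
- pin_a (a point): Centre of the top of an upright steel pin fixed on the turntable, 10 mm diameter, from 50 to 84 mm above the bench, 33 mm from the turntable's axis at right angles to the slot (on the turntable's +y).
- pin_b (a point): Centre of the top of the other, like pin, opposite pin_a (on the turntable's -y).
- lock_bar: Loose steel bar, 0.22 kg, 12 x 12 mm, lying in the guide with its rounded nose to the front (+x of the sample changer). Origin: under the middle of its tab, on the bar's underside; x along the bar to the nose. The bar reaches from -30 to +139 mm. It slides with light friction. A misaligned disc blocks it. Fully home (tab against bridge), its origin is at x -71 mm of the sample changer.
- bar_tab (a point): Centre of the upright tab on the bar, a plate 10 mm thick along the bar, 36 mm wide and 36 mm high, from 12 to 48 mm above the bar's underside (so about 49 to 85 mm above the bench). Push on its rear face, 5 mm behind this point.
- bar_nose (a point): Tip of the bar's nose, half-way up the bar.
- vial_amber: Loose glass vial standing on the deck beside the guide, 22 mm diameter, 45 mm high, to be left alone. Origin under its centre.
- vial_clear: Loose glass vial on the deck on the other side of the guide, 22 mm diameter, 45 mm high, to be left alone. Origin under its centre.
- beaker: Loose beaker, 60 mm diameter, 70 mm high, on the bench beside the sample changer, to be left alone. Origin under its centre.
- petri_dish: Loose shut petri dish, 90 mm diameter, 16 mm high, on the bench beside the sample changer, to be left alone. Origin under its centre.
- wash_bottle: Loose white bottle, 60 mm diameter, 140 mm high, to be left alone. Origin under its centre.
- flask: Loose conical flask, 84 mm diameter, 120 mm high, to be left alone. Origin under its centre.
- spatula: Loose spatula, 180 mm long, lying on the bench, to be left alone.

How it is judged:
By the outcome, as a careful person would: the job done as asked, in the order asked, and still so for the second after the job is handed in, with the robot touching nothing.
It also fails if it takes over 66 s, if anything falls off the work surface, if the arm or the gripper's body presses on something with over 40 N, if the wrist force passes 120 N, or if a joint passes its speed limit or range.

ROBOT

A 6-joint arm with a two-finger parallel gripper is mounted at the origin on the work surface. World frame = base frame: x ahead of the robot, y to its left, z up, the work surface at z = 0. Lengths are in m, angles in degrees, forces in N, time in s.
With the tool pointing down it reaches from about 0.35 to 0.875 m from the base axis. Payload 4.2 kg.
Tool frame: the origin (TCP) lies at the very end of the fingers, on their centre line; the grasp point (between the pads) lies behind it (r.grip_point_offset is the z of the grasp point in the tool frame, in m); z points along the fingers, y is the direction in which the jaws open and shut (so a half turn about z gives the same grasp; the last joint's range is limited). The gripper opens to 87 mm and grips with 3 to 60 N. Pads are 19 mm wide; open, the fingers measure 117 mm over their backs; the gripper's body (75 mm by 190 mm) begins 51 mm behind the grasp point.
Start: joints at [-51.131, 22.042, 0.453, 0, -68.411, -14.817], TCP at [0.255, -0.571, 0.223] pointing down, gripper open.
Joint ranges: [-179.83, 179.83], [-69.29, 118.12], [-61.27, 80.66], [-181.25, 117.63], [-171.15, -9.14], [-177.46, 177.46]. Speed limits (degrees/s): [159.86, 159.86, 180, 180, 180, 180].

INTERFACE

Orientations are given as a 3x3 rotation matrix whose columns are the frame's x, y, z axes.
In Python, from station import r, capture, workorder gives the robot as it stands. The module is installed in compiled form; this text tells all that it offers.
- The arm moves only by the shell command python3 -m crank 'ROWS'. ROWS is JSON, a list of rows, each an object with "delta_rot": the turn, a rotation vector about the tool's x, y, z in rad, a list of three; "linear": the shift along the tool's x, y, z in m, a list of three; "gripper": the opening in per cent of the stroke, from 0 (shut) to 100 (fully open). A call has 1 to 10 rows; each row shifts and turns the commanded pose from where the row before left it, along the tool's axes as they then stand; what a row does not reach is not made up. A row lasts 1/8 s, in which the tool goes at most 62.5 mm and 10.7 degrees, less where a joint would pass 70% of its speed; a pose out of reach is approached as far as the arm can. A call is refused whole if a number of a shift passes 0.0625 or a number of a turn 0.188, either way. A call with a gripper value outside its range is refused whole. The fingers move at their own pace and stop on an object; the grip force is fixed at half the most. Time passes only in rows, so rows that do not move let the fingers close. It gives the time, the measured TCP pose, the force and the opening at its end, in the units of the state.
- r.sense(): the state, without advancing time (a new reading comes with each control period).
- capture(name): name is "scene" or "top"; returns a dict with "img" (384x512x3 uint8, blue, green, red), "fx", "fy", "cx", "cy" (pixels), "dist_coeffs" ([k1, k2, p1, p2, k3] as OpenCV has them; the pictures are not rectified), "world_from_camera" (4x4, takes a point from camera to world coordinates). Camera axes: x right, y down, z forward; pixel columns grow to the right and rows downward; lengths in m; the calibration is good to about 2 mm. A picture is of the moment at which its call begins. There is no depth.
- workorder.finish_job(): hands the job in, once; it reports no verdict.
The state is a dict: "time_s": time; "joints": joint angles; "joint_velocities": joint speeds; "effort": joint torques, N m; "tcp_pos": TCP position; "ee_rot": TCP orientation; "wrist_force": force on the tool from outside, world axes, zero at the start; "moment": the same for the moment, N m; "gripper_width": opening from 0.0 (shut) to 1.0 (fully open).
Only numpy, scipy, OpenCV 4.12 (cv2) and the standard library are available. Lean on these libraries where they do the work, as an engineer would, in place of code of your own. Each camera call takes 0.05 s, during which the arm holds its last target.

## Working session

There is one attempt and no reset: what is moved stays moved. The work goes in short steps, Python scripts to look and compute and a shell command to move; the robot and the scene stay as the last step left them, time stands still between calls to the robot, and variables do not carry over. Pictures are saved under pics/ and viewed, and the job is handed in when it is done.

```bash
mkdir -p pics
python3 - <<'E'
from station import r,capture
import cv2,numpy as np
np.set_printoptions(precision=4,suppress=True)
s=r.sense();print(s['time_s'],s['tcp_pos'],s['ee_rot'],s['gripper_width'],s['wrist_force'],r.grip_point_offset)
for n in('scene','top'):
    c=capture(n);cv2.imwrite(f'pics/{n}0.png',c['img']);print(n,c['fx'],c['fy'],c['cx'],c['cy'],c['dist_coeffs'],c['world_from_camera'])
E
```

```text
0.0 [ 0.2545 -0.5702  0.2214] [[-0.9132 -0.4074 -0.001 ]
 [-0.4074  0.9132  0.002 ]
 [ 0.0001  0.0022 -1.    ]] 0.9991076547585747 [ 0.2111 -0.2693  0.1095] -0.0187
scene 360.24054132164946 360.24054132164946 249.48379102819672 192.8918653506565 [-0.0939  0.      0.      0.      0.    ] [[ 0.7646  0.3299 -0.5537  1.0515]
 [ 0.6445 -0.4006  0.6513 -0.5809]
 [-0.0069 -0.8548 -0.5189  0.5677]
 [ 0.      0.      0.      1.    ]]
top 443.62632203822477 443.62632203822477 262.70230539448687 198.92871221404107 [-0.1494  0.      0.      0.      0.    ] [[ 0.0155 -0.9922  0.1239  0.4139]
 [-0.9998 -0.0169 -0.01    0.0243]
 [ 0.012  -0.1238 -0.9922  1.2136]
 [ 0.      0.      0.      1.    ]]
```

View pics/scene0.png

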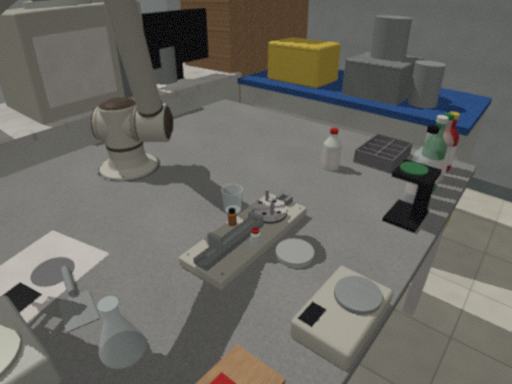

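View pics/top0.png

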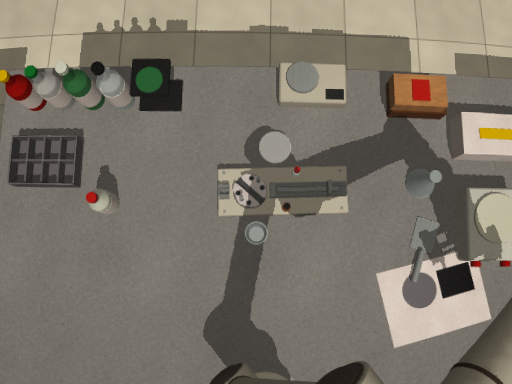

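Run:
```python
import cv2
a=cv2.imread('pics/top0.png');b=a[90:250,190:410]
cv2.imwrite('pics/top0z.png',cv2.resize(b,(792,576),interpolation=cv2.INTER_CUBIC))
```

```text
(no output)
```

View pics/top0z.png

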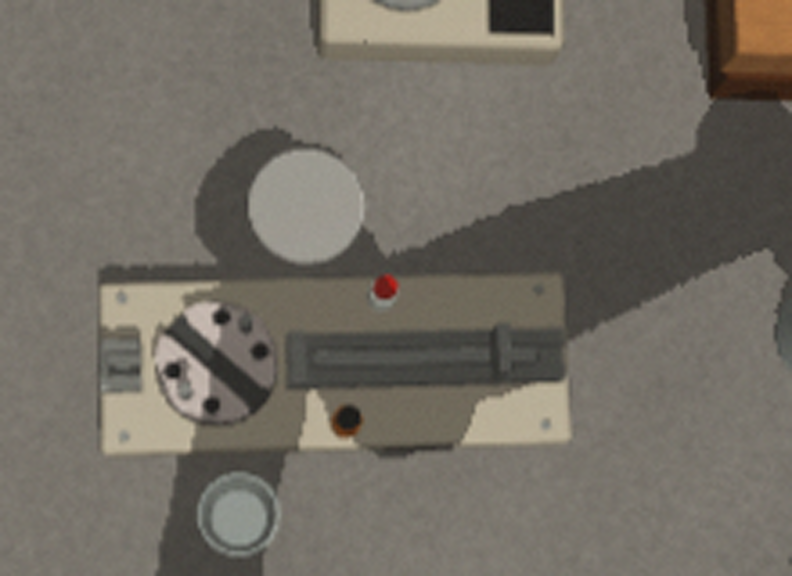

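The top view shows the changer with its +x pointing to image left (about world +y). The disc is at zoom (215,360) with its slot running diagonally, and the tab is at about (503,347). Both vials and the beaker are nearby. Next I'll measure these.

```bash
cat > h.py <<'E'
import cv2,numpy as np
np.set_printoptions(precision=4,suppress=True)
def ray(c,uv,z):
    K=np.array([[c['fx'],0,c['cx']],[0,c['fy'],c['cy']],[0,0,1]]);T=np.array(c['world_from_camera'])
    p=cv2.undistortPoints(np.array([[uv]],float),K,np.array(c['dist_coeffs']))[0,0]
    d=T[:3,:3]@np.array([p[0],p[1],1]);return T[:3,3]+d*(z-T[2,3])/d[2]
def proj(c,P):
    K=np.array([[c['fx'],0,c['cx']],[0,c['fy'],c['cy']],[0,0,1]]);T=np.linalg.inv(np.array(c['world_from_camera']))
    return cv2.projectPoints(np.atleast_2d(P).astype(float),cv2.Rodrigues(T[:3,:3])[0],T[:3,3],K,np.array(c['dist_coeffs']))[0][:,0]
E
python3 - <<'E'
from h import *
from station import capture
c=capture('top');s=3.6
f=lambda u,v,z:ray(c,(190+(u+.5)/s-.5,90+(v+.5)/s-.5),z)
for n,u,v,z in [('TL',100,285,.03),('TR',563,274,.03),('BR',570,440,.03),('BL',103,452,.03),('disc',215,362,.05),('tabtop',503,347,.085),
 ('slot1',175,325,.05),('slot2',262,403,.05),('g1',245,322,.084),('g2',185,388,.084),('b1',222,317,.05),('b2',260,350,.05),('b3',173,370,.05),('b4',211,405,.05),('red',386,288,.075),('amb',348,418,.075),('guideL',287,360,.046),('guideR',567,353,.046),('beaker',238,514,.07),('petri',306,206,.016)]:
    print(n,f(u,v,z))
E
```

```text
TL [0.642  0.1366 0.03  ]
TR [ 0.6571 -0.2143  0.03  ]
BR [ 0.5304 -0.2184  0.03  ]
BL [0.5158 0.1307 0.03  ]
disc [0.5819 0.0483 0.05  ]
tabtop [ 0.5914 -0.159   0.085 ]
slot1 [0.609  0.0784 0.05  ]
slot2 [0.5521 0.0132 0.05  ]
g1 [0.6063 0.0266 0.084 ]
g2 [0.5579 0.0686 0.084 ]
b1 [0.6156 0.0438 0.05  ]
b2 [0.5914 0.0153 0.05  ]
b3 [0.5754 0.0791 0.05  ]
b4 [0.55   0.0506 0.05  ]
red [ 0.6348 -0.0753  0.075 ]
amb [ 0.5393 -0.0484  0.075 ]
guideL [ 0.5849 -0.0048  0.046 ]
guideR [ 0.5939 -0.2134  0.046 ]
beaker [0.4695 0.0293 0.07  ]
petri [ 0.7092 -0.0185  0.016 ]
```

Run:
```python
import cv2
a=cv2.imread('pics/scene0.png');b=a[170:280,175:320]
cv2.imwrite('pics/scene0z.png',cv2.resize(b,(790,600),interpolation=cv2.INTER_CUBIC))
a=cv2.imread('pics/top0.png');b=a[165:225,215:295]
cv2.imwrite('pics/top0zz.png',cv2.resize(b,(800,600),interpolation=cv2.INTER_CUBIC))
```

```text
(no output)
```

View pics/scene0z.png

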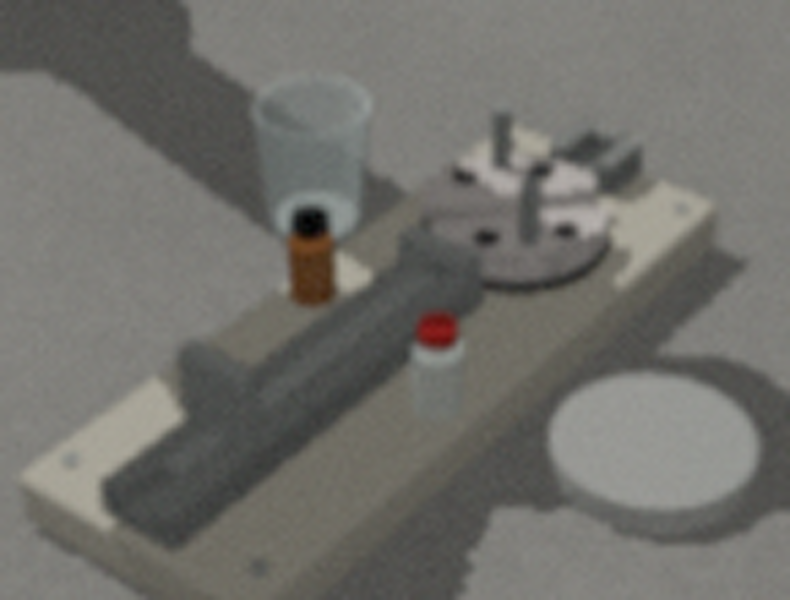

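View pics/top0zz.png

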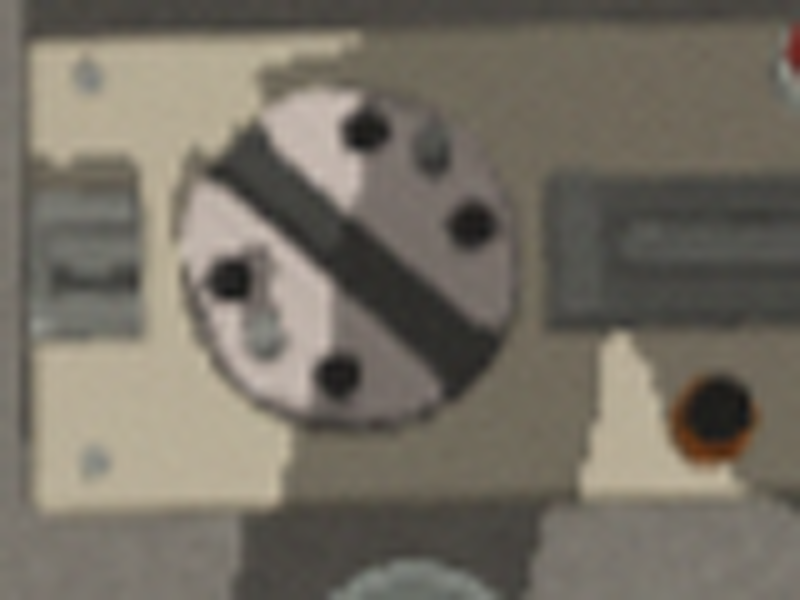

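Changer frame: origin at about (0.582, 0.048), with x_c at 92.4° in world. The deck measures 350×126 mm and the disc centre agrees with the deck-derived origin. The slot is at about −43.5° (equivalently 136.5°), so either way the disc needs about +43° anticlockwise. I'll push the pin at world (0.607, 0.027) towards +x_c. First I'll shut the gripper and turn the tool so its y lies along x_c.

```bash
python3 -m crank '[{"delta_rot":[0,0,0.1257],"linear":[0,0,0],"gripper":0},{"delta_rot":[0,0,0.1257],"linear":[0,0,0],"gripper":0},{"delta_rot":[0,0,0.1257],"linear":[0,0,0],"gripper":0},{"delta_rot":[0,0,0],"linear":[-0.0275,0.039,0],"gripper":0},{"delta_rot":[0,0,0],"linear":[-0.0275,0.039,0],"gripper":0},{"delta_rot":[0,0,0],"linear":[-0.0275,0.039,0],"gripper":0},{"delta_rot":[0,0,0],"linear":[-0.0275,0.039,0],"gripper":0},{"delta_rot":[0,0,0],"linear":[-0.0275,0.039,0],"gripper":0},{"delta_rot":[0,0,0],"linear":[-0.0275,0.039,0],"gripper":0},{"delta_rot":[0,0,0],"linear":[-0.0275,0.039,0],"gripper":0}]'
python3 -m crank '[{"delta_rot":[0,0,0],"linear":[-0.0275,0.039,0],"gripper":0},{"delta_rot":[0,0,0],"linear":[-0.0275,0.039,0],"gripper":0},{"delta_rot":[0,0,0],"linear":[-0.0275,0.039,0],"gripper":0},{"delta_rot":[0,0,0],"linear":[-0.0275,0.039,0],"gripper":0},{"delta_rot":[0,0,0],"linear":[-0.0275,0.039,0],"gripper":0},{"delta_rot":[0,0,0],"linear":[-0.0275,0.039,0],"gripper":0},{"delta_rot":[0,0,0],"linear":[0,0,0],"gripper":0},{"delta_rot":[0,0,0],"linear":[0,0,0],"gripper":0}]'
cat > st.py <<'E'
from h import *
from station import r,capture
import sys
O=np.array([.582,.048]);R=np.array([[-.042,-.9991],[.9991,-.042]])
s=r.sense();p=np.array(s['tcp_pos'])
print('t',s['time_s'],'tcp',p,'chg',(R.T@(p[:2]-O))*1000,'F',np.array(s['wrist_force']),'g',s['gripper_width']);print(np.array(s['ee_rot']))
if len(sys.argv)>1:
    n=sys.argv[1]
    t=capture('top')['img'][130:235,205:355];q=capture('scene')['img'][150:280,160:330]
    cv2.imwrite(f'pics/{n}_t.png',cv2.resize(t,(800,560),interpolation=cv2.INTER_CUBIC));cv2.imwrite(f'pics/{n}_s.png',cv2.resize(q,(785,600),interpolation=cv2.INTER_CUBIC))
E
python3 st.py a
```

```text
time_s: 1.4
tcp_pos: [0.4359, -0.2883, 0.2224]
ee_rot: [[-0.999, -0.043, -0.0], [-0.043, 0.999, 0.0], [0.0, 0.0, -1.0]]
wrist_force: [-0.1, -0.5, -0.6]
gripper_width: 0.015
time_s: 2.4
tcp_pos: [0.5898, -0.049, 0.222]
ee_rot: [[-0.999, -0.043, -0.001], [-0.043, 0.999, -0.0], [0.001, -0.0, -1.0]]
wrist_force: [-1.1, 0.1, -0.6]
gripper_width: 0.009
t 2.4 tcp [ 0.5898 -0.049   0.222 ] chg [-97.2094  -3.7216] F [-1.0991  0.0732 -0.6302] g 0.008660393406588005
[[-0.9991 -0.043  -0.0013]
 [-0.043   0.9991 -0.0002]
 [ 0.0013 -0.0001 -1.    ]]
```

```bash
python3 -m crank '[{"delta_rot":[0,0,0],"linear":[-0.027,0.035,0],"gripper":0},{"delta_rot":[0,0,0],"linear":[0,0,0.04],"gripper":0},{"delta_rot":[0,0,0],"linear":[0,0,0.04],"gripper":0},{"delta_rot":[0,0,0],"linear":[0,0,0.03],"gripper":0},{"delta_rot":[0,0,0],"linear":[0,0,0],"gripper":0}]'; python3 st.py b
```

```text
time_s: 3.12
tcp_pos: [0.6136, -0.0142, 0.1103]
ee_rot: [[-0.999, -0.041, -0.006], [-0.041, 0.999, -0.001], [0.006, -0.001, -1.0]]
wrist_force: [-0.9, -0.8, 0.6]
gripper_width: 0.006
t 3.125 tcp [ 0.6136 -0.0142  0.1103] chg [-63.4612 -28.9811] F [-0.8659 -0.7603  0.6156] g 0.0055845870148645395
[[-0.9991 -0.0409 -0.0058]
 [-0.0409  0.9992 -0.0011]
 [ 0.0058 -0.0008 -1.    ]]
```

View pics/b_t.png

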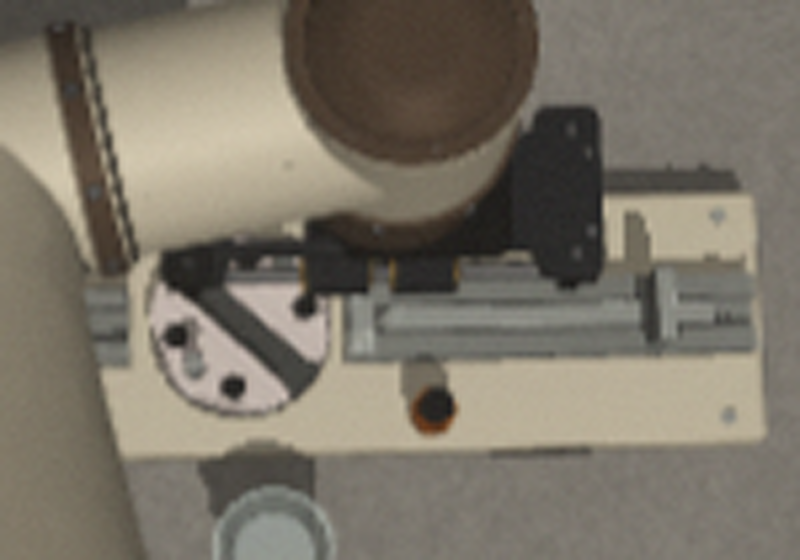

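View pics/b_s.png

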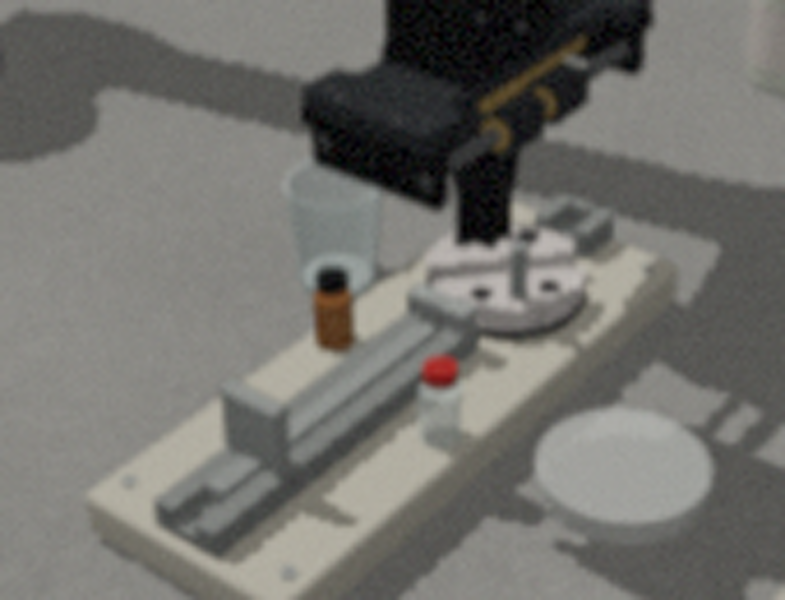

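The fingers hang above and behind the upper-right pin (scene crop about (480,235), pin (520,265)). Both vials and the beaker are clear. I'll descend, then push gently in the tool +y direction.

```bash
python3 -m crank '[{"delta_rot":[0,0,0],"linear":[-0.002,0,0.025],"gripper":0},{"delta_rot":[0,0,0],"linear":[0,0,0.02],"gripper":0},{"delta_rot":[0,0,0],"linear":[0,0,0],"gripper":0}]' && python3 -m crank '[{"delta_rot":[0,0,0],"linear":[0,0.004,0],"gripper":0},{"delta_rot":[0,0,0],"linear":[0,0.004,0],"gripper":0},{"delta_rot":[0,0,0],"linear":[0,0.004,0],"gripper":0},{"delta_rot":[0,0,0],"linear":[0,0.004,0],"gripper":0},{"delta_rot":[0,0,0],"linear":[0,0.004,0],"gripper":0},{"delta_rot":[0,0,0],"linear":[0,0,0],"gripper":0}]'; python3 st.py c
```

```text
time_s: 3.6
tcp_pos: [0.6178, -0.013, 0.0681]
ee_rot: [[-0.999, -0.042, -0.0], [-0.042, 0.999, -0.0], [0.0, -0.0, -1.0]]
wrist_force: [-0.5, 0.1, -0.3]
gripper_width: 0.005
time_s: 4.35
tcp_pos: [0.6169, 0.0076, 0.0675]
ee_rot: [[-0.999, -0.043, -0.0], [-0.043, 0.999, -0.0], [0.0, -0.0, -1.0]]
wrist_force: [-0.4, -0.2, -1.0]
gripper_width: 0.003
t 4.35 tcp [0.6169 0.0076 0.0675] chg [-41.7968 -33.1601] F [-0.408  -0.1537 -1.0026] g 0.003322489743925003
[[-0.9991 -0.0432 -0.0001]
 [-0.0432  0.9991 -0.    ]
 [ 0.0001 -0.     -1.    ]]
```

View pics/c_t.png

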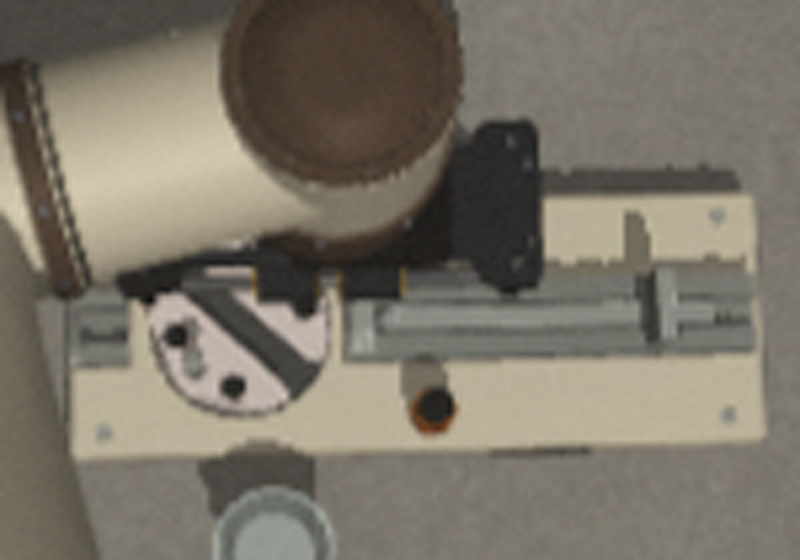

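View pics/c_s.png

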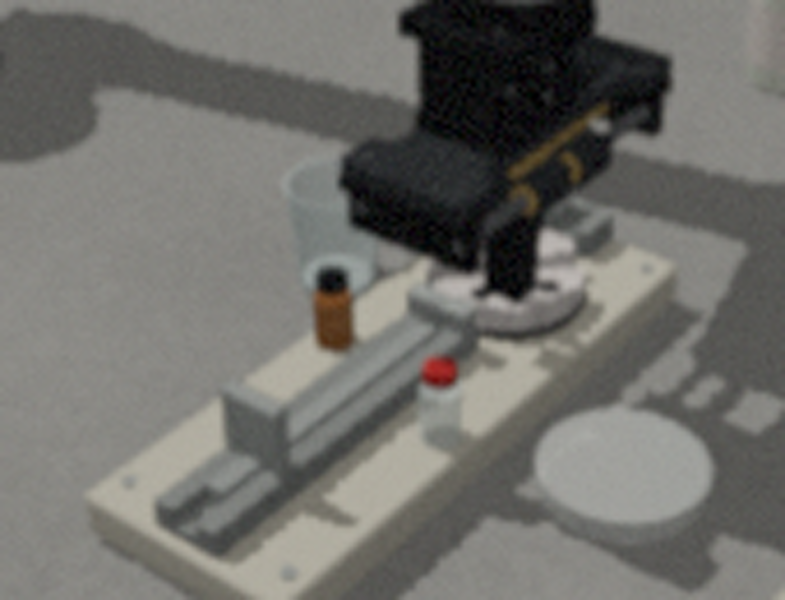

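No contact yet: the force is about zero and the slot hasn't moved. I'll shift 3 mm inward to catch the pin squarely and push on.

```bash
python3 -m crank '[{"delta_rot":[0,0,0],"linear":[0.003,-0.003,0.002],"gripper":0},{"delta_rot":[0,0,0],"linear":[0,0.003,0],"gripper":0},{"delta_rot":[0,0,0],"linear":[0,0.003,0],"gripper":0},{"delta_rot":[0,0,0],"linear":[0,0.003,0],"gripper":0},{"delta_rot":[0,0,0],"linear":[0,0.003,0],"gripper":0},{"delta_rot":[0,0,0],"linear":[0,0.003,0],"gripper":0},{"delta_rot":[0,0,0],"linear":[0,0,0],"gripper":0}]'; python3 st.py d
```

```text
time_s: 5.32
tcp_pos: [0.6152, 0.0186, 0.0662]
ee_rot: [[-0.999, -0.043, 0.003], [-0.043, 0.999, -0.001], [-0.003, -0.001, -1.0]]
wrist_force: [3.2, -3.9, -0.2]
gripper_width: 0.008
t 5.325 tcp [0.6152 0.0186 0.0662] chg [-30.7273 -31.8952] F [ 3.1898 -3.8962 -0.1719] g 0.007629151320641778
[[-0.9991 -0.0432  0.0035]
 [-0.0432  0.9991 -0.0008]
 [-0.0035 -0.0009 -1.    ]]
```

View pics/d_t.png

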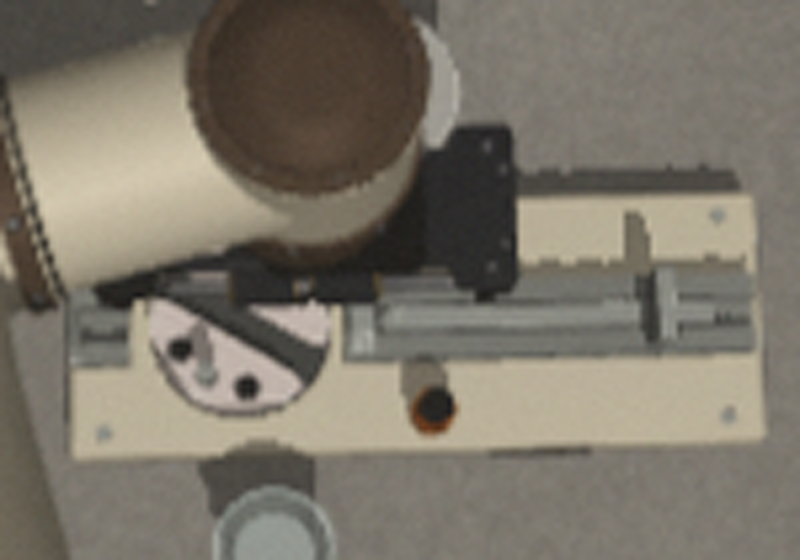

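The disc is turning: the slot is now about 32° off in the crop, from (165,300) to (325,365), with about 5 N of contact force. I'll continue.

```bash
python3 -m crank '[{"delta_rot":[0,0,0],"linear":[0,0.003,0],"gripper":0},{"delta_rot":[0,0,0],"linear":[0,0.003,0],"gripper":0},{"delta_rot":[0,0,0],"linear":[0,0.002,0],"gripper":0},{"delta_rot":[0,0,0],"linear":[0,0.002,0],"gripper":0},{"delta_rot":[0,0,0],"linear":[0,0,0],"gripper":0}]'; python3 st.py e
```

```text
time_s: 6.05
tcp_pos: [0.6123, 0.0295, 0.0653]
ee_rot: [[-0.999, -0.043, -0.001], [-0.043, 0.999, 0.0], [0.001, 0.0, -1.0]]
wrist_force: [-0.0, -1.3, 1.5]
gripper_width: 0.005
t 6.05 tcp [0.6123 0.0295 0.0653] chg [-19.7214 -29.5294] F [-0.0366 -1.288   1.4648] g 0.004839607511340418
[[-0.9991 -0.0428 -0.0013]
 [-0.0428  0.9991  0.0003]
 [ 0.0013  0.0003 -1.    ]]
```

View pics/e_t.png

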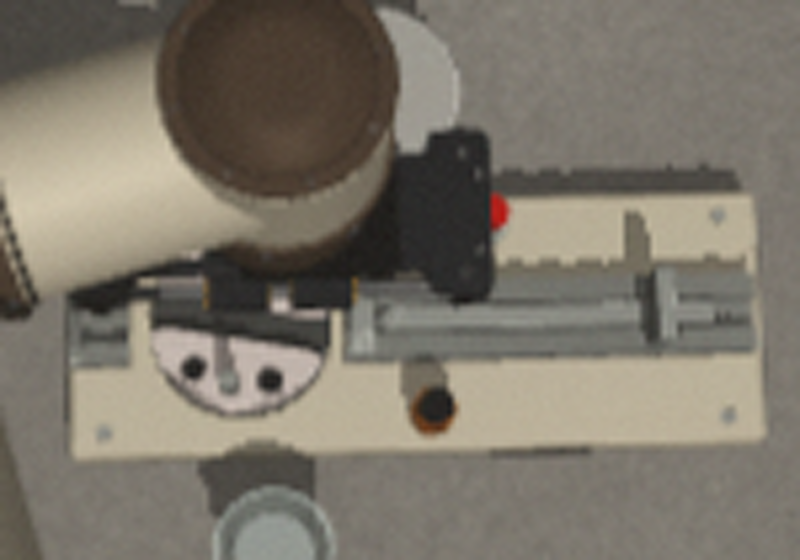

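View pics/e_s.png

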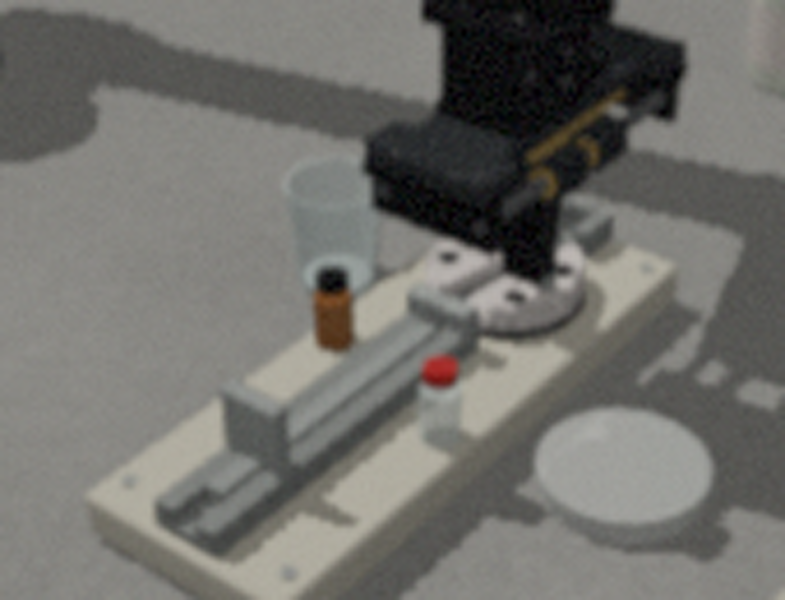

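The slot is nearly lined up, about 10° left from the hole pair (193,368)–(269,380) against the deck edge. That needs about 5.5 mm more. I'll push 4.5 mm, then measure from the hole centroids.

```bash
cat > ang.py <<'E'
from h import *
from station import capture
def holes(c,plot=None):
    g=cv2.cvtColor(c['img'],cv2.COLOR_BGR2GRAY);o=[]
    C=proj(c,[.582,.048,.05])[0]
    x0,y0=int(C[0])-25,int(C[1])-25
    w=cv2.resize(g[y0:y0+50,x0:x0+50],None,fx=8,fy=8,interpolation=cv2.INTER_CUBIC)
    n,l,st,ce=cv2.connectedComponentsWithStats((w<60).astype(np.uint8))
    for i in range(1,n):
        a=st[i,4]
        if 400<a<2500:
            uv=(ce[i]+.5)/8-.5+[x0,y0];p=ray(c,uv,.05);o.append((a,p[:2]-[.582,.048],p[:2]))
    return o
if __name__=='__main__':
    o=holes(capture('top'))
    for a,q,p in o: print(a,p,'r',np.hypot(*q)*1000,'ang',np.degrees(np.arctan2(q[1],q[0])))
    for i in range(len(o)):
        for j in range(i):
            d=o[i][2]-o[j][2];print(i,j,'d',np.hypot(*d)*1000,'dir-92.4:',(np.degrees(np.arctan2(d[1],d[0]))-92.4+90)%180-90)
E
python3 ang.py
python3 -m crank '[{"delta_rot":[0,0,0],"linear":[0,0.002,0],"gripper":0},{"delta_rot":[0,0,0],"linear":[0,0.0025,0],"gripper":0},{"delta_rot":[0,0,0],"linear":[0,0,0],"gripper":0},{"delta_rot":[0,0,0],"linear":[0,0,0],"gripper":0}]'; python3 st.py f; python3 ang.py
```

```text
541 [0.5589 0.0704] r 32.17093386214932 ang 135.93185946271646
622 [0.5536 0.0322] r 32.469508398907394 ang -150.95624480668087
1 0 d 38.5010759269909 dir-92.4: -10.269111898771342
time_s: 6.7
tcp_pos: [0.6126, 0.0338, 0.0655]
ee_rot: [[-0.999, -0.043, -0.0], [-0.043, 0.999, 0.0], [0.0, 0.0, -1.0]]
wrist_force: [0.4, -0.4, 0.0]
gripper_width: 0.004
t 6.7 tcp [0.6126 0.0338 0.0655] chg [-15.4618 -29.9802] F [ 0.3541 -0.4261  0.002 ] g 0.0035871287861780426
[[-0.9991 -0.0426 -0.0003]
 [-0.0426  0.9991  0.0002]
 [ 0.0003  0.0002 -1.    ]]
601 [0.5561 0.0668] r 32.06485096697293 ang 143.99518383825261
534 [0.5558 0.0285] r 32.69290589491317 ang -143.34619975853045
1 0 d 38.36747346943512 dir-92.4: -2.831126786121189
```

View pics/f_t.png

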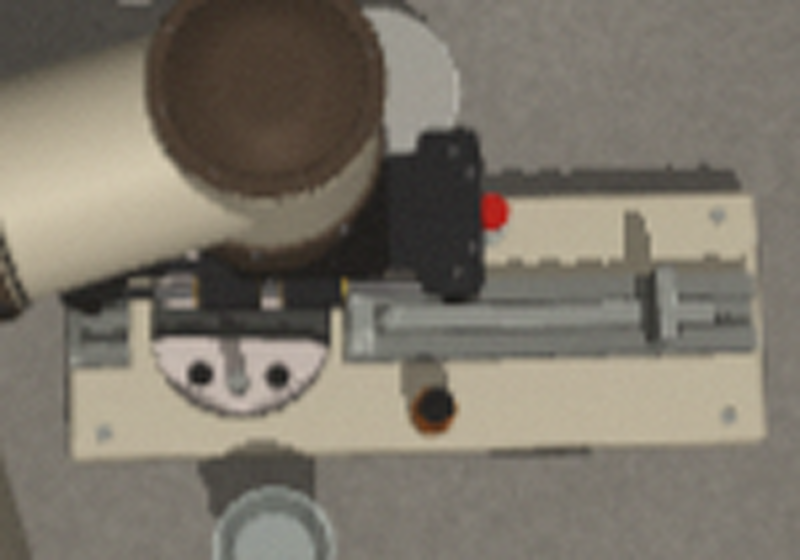

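It's 2.8° short, which is 1.6 mm at the pin.

```bash
python3 -m crank '[{"delta_rot":[0,0,0],"linear":[0,0.0008,0],"gripper":0},{"delta_rot":[0,0,0],"linear":[0,0.0009,0],"gripper":0},{"delta_rot":[0,0,0],"linear":[0,0,0],"gripper":0},{"delta_rot":[0,0,0],"linear":[0,0,0],"gripper":0}]'; python3 st.py; python3 ang.py
```

```text
time_s: 7.35
tcp_pos: [0.6128, 0.0353, 0.0656]
ee_rot: [[-0.999, -0.043, 0.0], [-0.043, 0.999, 0.0], [-0.0, 0.0, -1.0]]
wrist_force: [1.1, -1.1, -0.4]
gripper_width: 0.009
t 7.35 tcp [0.6128 0.0353 0.0656] chg [-13.9459 -30.2241] F [ 1.1078 -1.139  -0.4233] g 0.009066534029026475
[[-0.9991 -0.0427  0.0002]
 [-0.0427  0.9991  0.    ]
 [-0.0002  0.     -1.    ]]
596 [0.5566 0.0273] r 32.753881754974145 ang -140.79699006508935
545 [0.5552 0.0657] r 32.080276076833634 ang 146.57713761047384
1 0 d 38.39830874757707 dir-92.4: -0.31987041161018226
```

The slot is aligned within 0.4°. I'll back off, rise and move behind the tab, then re-check the angle with the arm clear.

```bash
python3 -m crank '[{"delta_rot":[0,0,0],"linear":[0,-0.012,0],"gripper":0},{"delta_rot":[0,0,0],"linear":[0,0,-0.03],"gripper":0},{"delta_rot":[0,0,0],"linear":[0,0,-0.05],"gripper":0},{"delta_rot":[0,0,0],"linear":[0.01,-0.045,0],"gripper":0},{"delta_rot":[0,0,0],"linear":[0.01,-0.045,0],"gripper":0},{"delta_rot":[0,0,0],"linear":[0.01,-0.045,0],"gripper":0},{"delta_rot":[0,0,0],"linear":[0,-0.045,0],"gripper":0},{"delta_rot":[0,0,0],"linear":[0,-0.035,0],"gripper":0},{"delta_rot":[0,0,0],"linear":[0,0,0],"gripper":0}]'; python3 st.py g; python3 ang.py
```

```text
time_s: 8.52
tcp_pos: [0.5918, -0.1953, 0.1452]
ee_rot: [[-0.999, -0.039, -0.0], [-0.039, 0.999, 0.0], [0.0, 0.0, -1.0]]
wrist_force: [0.9, 0.2, -0.3]
gripper_width: 0.005
t 8.525 tcp [ 0.5918 -0.1953  0.1452] chg [-243.5398    0.4258] F [ 0.8861  0.1696 -0.3477] g 0.005252145687895239
[[-0.9993 -0.0386 -0.0004]
 [-0.0386  0.9993  0.0002]
 [ 0.0004  0.0002 -1.    ]]
686 [0.6112 0.0293] r 34.66507897644262 ang -32.63951105442019
660 [0.6093 0.0673] r 33.39694399926125 ang 35.26596064113272
565 [0.5566 0.0273] r 32.78081745793711 ang -140.87982521323468
535 [0.5552 0.0657] r 32.07829978838818 ang 146.61214132485728
1 0 d 38.027792379962214 dir-92.4: 0.49832982864114683
2 0 d 54.659051935238836 dir-92.4: 89.68263832612251
2 1 d 66.14033575964112 dir-92.4: -55.224880758288634
3 0 d 66.74195766266611 dir-92.4: 54.6008172293987
3 1 d 54.07676495703472 dir-92.4: 89.32694192218673
3 2 d 38.359672069655865 dir-92.4: -0.3800419064978371
```

View pics/g_t.png

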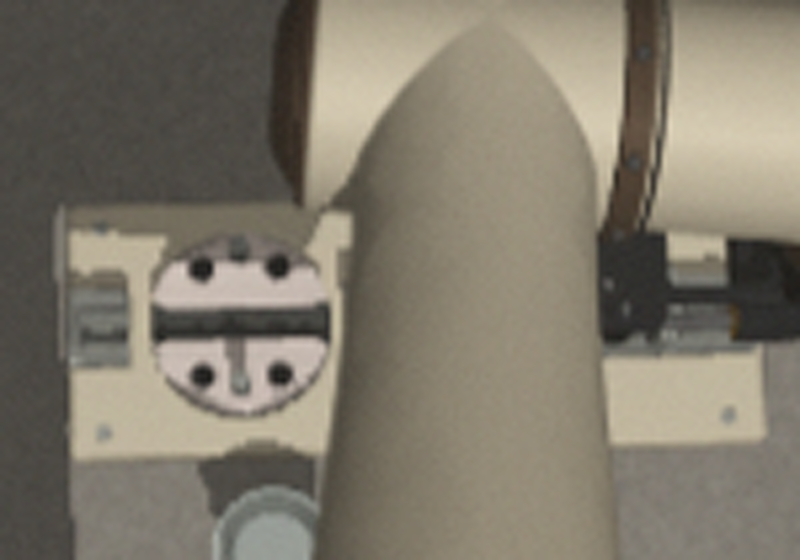

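View pics/g_s.png

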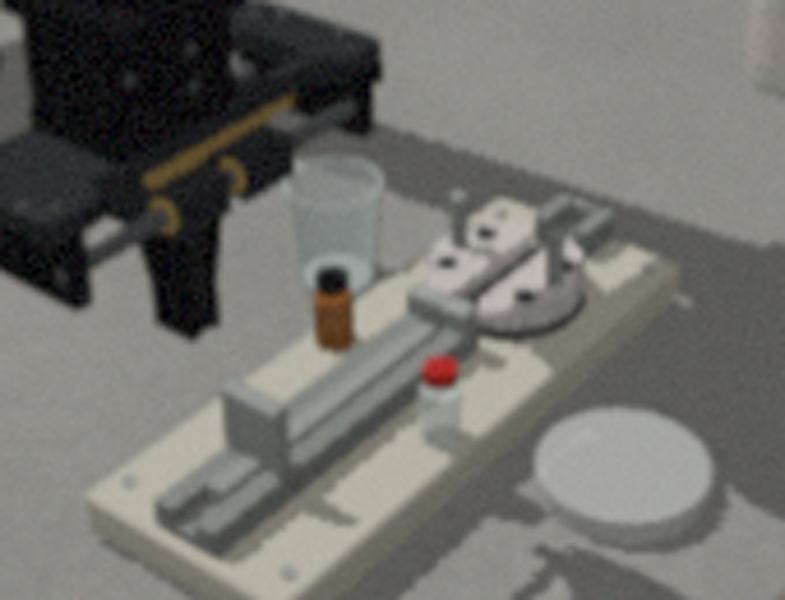

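The slot is lined up with the bar, and the fingers are over the bar behind the tab. I'll descend to z ≈ 0.058 and start pushing.

```bash
python3 -m crank '[{"delta_rot":[0,0,0],"linear":[0,0,0.04],"gripper":0},{"delta_rot":[0,0,0],"linear":[0,0,0.03],"gripper":0},{"delta_rot":[0,0,0],"linear":[0,0,0.016],"gripper":0},{"delta_rot":[0,0,0],"linear":[0,0,0],"gripper":0}]' && python3 -m crank '[{"delta_rot":[0,0,0],"linear":[0,0.004,0],"gripper":0},{"delta_rot":[0,0,0],"linear":[0,0.004,0],"gripper":0},{"delta_rot":[0,0,0],"linear":[0,0.004,0],"gripper":0},{"delta_rot":[0,0,0],"linear":[0,0.004,0],"gripper":0},{"delta_rot":[0,0,0],"linear":[0,0.004,0],"gripper":0},{"delta_rot":[0,0,0],"linear":[0,0.006,0],"gripper":0},{"delta_rot":[0,0,0],"linear":[0,0.006,0],"gripper":0},{"delta_rot":[0,0,0],"linear":[0,0.006,0],"gripper":0},{"delta_rot":[0,0,0],"linear":[0,0.006,0],"gripper":0},{"delta_rot":[0,0,0],"linear":[0,0,0],"gripper":0}]'; python3 st.py i
```

```text
time_s: 9.18
tcp_pos: [0.592, -0.192, 0.0587]
ee_rot: [[-0.999, -0.044, -0.002], [-0.044, 0.999, 0.0], [0.002, 0.0, -1.0]]
wrist_force: [0.5, 1.1, 0.1]
gripper_width: 0.004
time_s: 10.42
tcp_pos: [0.5905, -0.148, 0.0595]
ee_rot: [[-0.999, -0.043, -0.0], [-0.043, 0.999, 0.0], [0.0, 0.0, -1.0]]
wrist_force: [-0.1, -0.1, -0.1]
gripper_width: 0.003
t 10.425 tcp [ 0.5905 -0.148   0.0595] chg [-196.1948   -0.249 ] F [-0.0783 -0.0864 -0.1345] g 0.0034168536497843844
[[-0.9991 -0.0432 -0.0001]
 [-0.0432  0.9991  0.0005]
 [ 0.0001  0.0005 -1.    ]]
```

View pics/i_s.png

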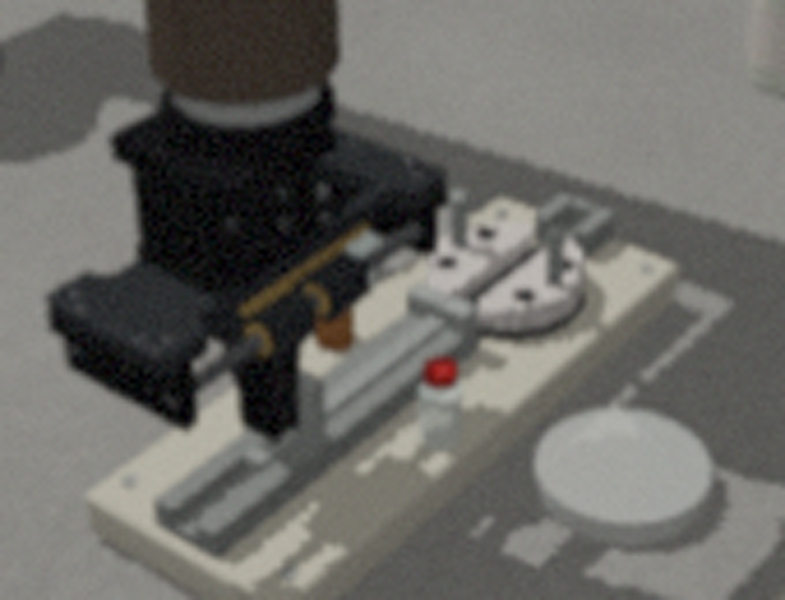

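The tab is moving with the fingers and the force is about 0 N. Pushing on in stages, since the nose is about to enter the disc.

```bash
python3 -m crank '[{"delta_rot":[0,0,0],"linear":[0,0.005,0],"gripper":0},{"delta_rot":[0,0,0],"linear":[0,0.005,0],"gripper":0},{"delta_rot":[0,0,0],"linear":[0,0.005,0],"gripper":0},{"delta_rot":[0,0,0],"linear":[0,0.005,0],"gripper":0},{"delta_rot":[0,0,0],"linear":[0,0.005,0],"gripper":0}]'; python3 -m crank '[{"delta_rot":[0,0,0],"linear":[0,0.005,0],"gripper":0},{"delta_rot":[0,0,0],"linear":[0,0.005,0],"gripper":0},{"delta_rot":[0,0,0],"linear":[0,0.005,0],"gripper":0},{"delta_rot":[0,0,0],"linear":[0,0.005,0],"gripper":0},{"delta_rot":[0,0,0],"linear":[0,0,0],"gripper":0}]'; python3 st.py j
```

```text
time_s: 11.15
tcp_pos: [0.5894, -0.1234, 0.0595]
ee_rot: [[-0.999, -0.043, -0.0], [-0.043, 0.999, 0.0], [0.0, 0.0, -1.0]]
wrist_force: [0.4, -1.1, 0.0]
gripper_width: 0.008
time_s: 11.78
tcp_pos: [0.5887, -0.1033, 0.0596]
ee_rot: [[-0.999, -0.043, 0.0], [-0.043, 0.999, 0.0], [-0.0, 0.0, -1.0]]
wrist_force: [-0.0, -0.0, 0.5]
gripper_width: 0.008
t 11.775 tcp [ 0.5887 -0.1033  0.0596] chg [-151.4251   -0.347 ] F [-0.0219 -0.0255  0.5452] g 0.007615091283228625
[[-0.9991 -0.0432  0.0002]
 [-0.0432  0.9991  0.0002]
 [-0.0002  0.0002 -1.    ]]
```

View pics/j_s.png

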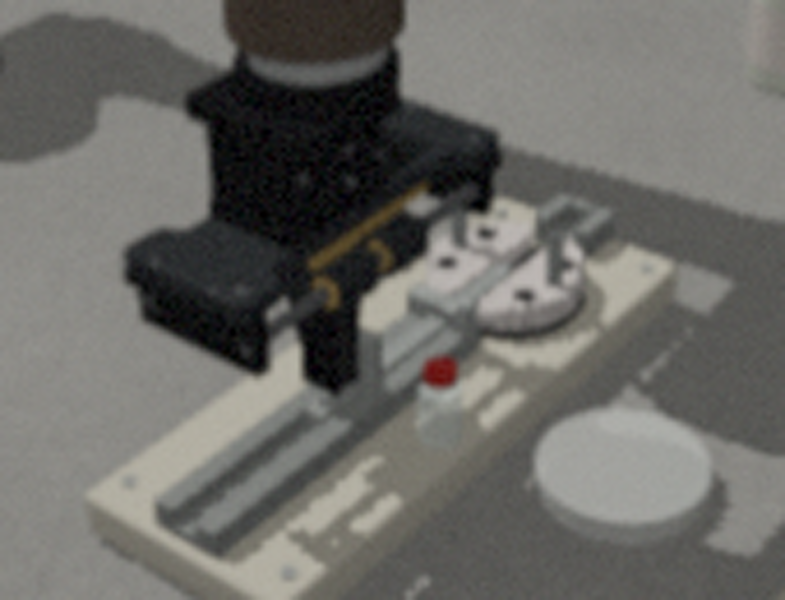

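View pics/j_t.png

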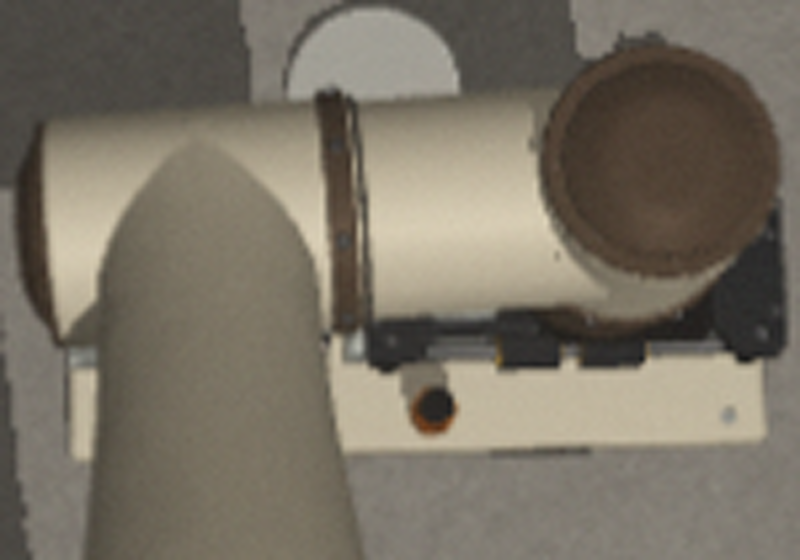

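The bar is sliding into the slot freely at under 1.5 N, and the vials haven't moved. Fully home should be at TCP x_c of about −85 to −90.

```bash
python3 -m crank '[{"delta_rot":[0,0,0],"linear":[0,0.005,0],"gripper":0},{"delta_rot":[0,0,0],"linear":[0,0.005,0],"gripper":0},{"delta_rot":[0,0,0],"linear":[0,0.005,0],"gripper":0},{"delta_rot":[0,0,0],"linear":[0,0.005,0],"gripper":0},{"delta_rot":[0,0,0],"linear":[0,0.005,0],"gripper":0}]'; python3 -m crank '[{"delta_rot":[0,0,0],"linear":[0,0.005,0],"gripper":0},{"delta_rot":[0,0,0],"linear":[0,0.005,0],"gripper":0},{"delta_rot":[0,0,0],"linear":[0,0.005,0],"gripper":0},{"delta_rot":[0,0,0],"linear":[0,0.005,0],"gripper":0},{"delta_rot":[0,0,0],"linear":[0,0.005,0],"gripper":0},{"delta_rot":[0,0,0],"linear":[0,0.003,0],"gripper":0},{"delta_rot":[0,0,0],"linear":[0,0,0],"gripper":0}]'; python3 st.py k
```

```text
time_s: 12.5
tcp_pos: [0.5877, -0.0786, 0.0597]
ee_rot: [[-0.999, -0.043, 0.0], [-0.043, 0.999, -0.0], [-0.0, -0.0, -1.0]]
wrist_force: [-0.1, -3.2, 0.6]
gripper_width: 0.007
time_s: 13.38
tcp_pos: [0.5863, -0.0504, 0.0594]
ee_rot: [[-0.999, -0.043, -0.0], [-0.043, 0.999, 0.0], [0.0, 0.0, -1.0]]
wrist_force: [0.3, -0.5, 1.3]
gripper_width: 0.004
t 13.375 tcp [ 0.5863 -0.0504  0.0594] chg [-98.5098  -0.1409] F [ 0.2731 -0.5224  1.2814] g 0.0037535941240896572
[[-0.9991 -0.0429 -0.0001]
 [-0.0429  0.9991  0.0004]
 [ 0.      0.0004 -1.    ]]
```

View pics/k_s.png

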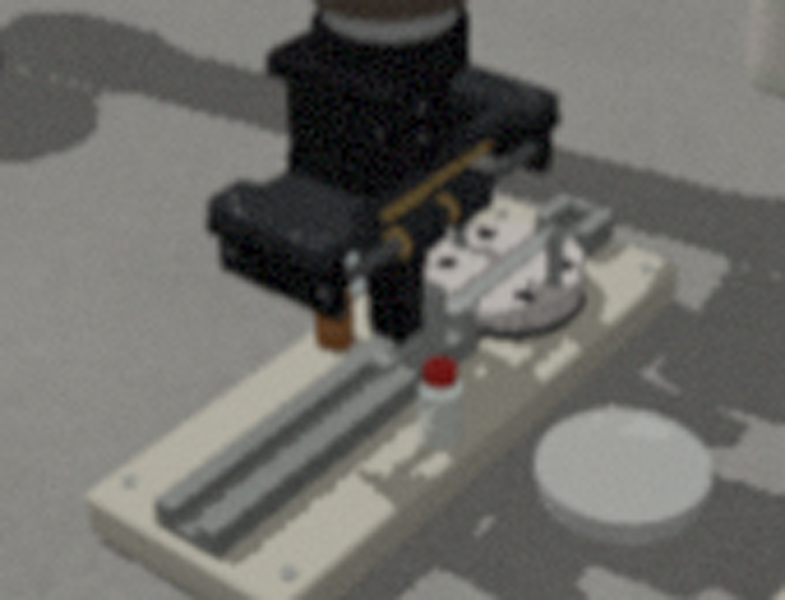

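The bar spans the disc and the tab is about 13 mm from the bridge. I'll finish slowly, watching the force.

```bash
python3 -m crank '[{"delta_rot":[0,0,0],"linear":[0,0.002,0],"gripper":0},{"delta_rot":[0,0,0],"linear":[0,0.002,0],"gripper":0},{"delta_rot":[0,0,0],"linear":[0,0.002,0],"gripper":0},{"delta_rot":[0,0,0],"linear":[0,0.002,0],"gripper":0},{"delta_rot":[0,0,0],"linear":[0,0.001,0],"gripper":0}]';python3 -m crank '[{"delta_rot":[0,0,0],"linear":[0,0.001,0],"gripper":0},{"delta_rot":[0,0,0],"linear":[0,0.001,0],"gripper":0}]';python3 -m crank '[{"delta_rot":[0,0,0],"linear":[0,0.001,0],"gripper":0},{"delta_rot":[0,0,0],"linear":[0,0.001,0],"gripper":0}]'; python3 st.py l
```

```text
time_s: 14.1
tcp_pos: [0.5859, -0.0417, 0.0594]
ee_rot: [[-0.999, -0.043, -0.0], [-0.043, 0.999, 0.0], [0.0, 0.0, -1.0]]
wrist_force: [-0.3, -0.6, -0.1]
gripper_width: 0.009
time_s: 14.35
tcp_pos: [0.5859, -0.0398, 0.0596]
ee_rot: [[-0.999, -0.043, 0.0], [-0.043, 0.999, 0.0], [-0.0, 0.0, -1.0]]
wrist_force: [-0.3, -1.2, -0.2]
gripper_width: 0.003
time_s: 14.6
tcp_pos: [0.5858, -0.0379, 0.0595]
ee_rot: [[-0.999, -0.043, -0.0], [-0.043, 0.999, 0.0], [0.0, 0.0, -1.0]]
wrist_force: [0.0, -1.1, -1.0]
gripper_width: 0.008
t 14.6 tcp [ 0.5858 -0.0379  0.0595] chg [-85.9352  -0.1719] F [ 0.0227 -1.1043 -0.9548] g 0.008313662019552023
[[-0.9991 -0.0426 -0.    ]
 [-0.0426  0.9991  0.    ]
 [ 0.      0.     -1.    ]]
```

View pics/l_s.png

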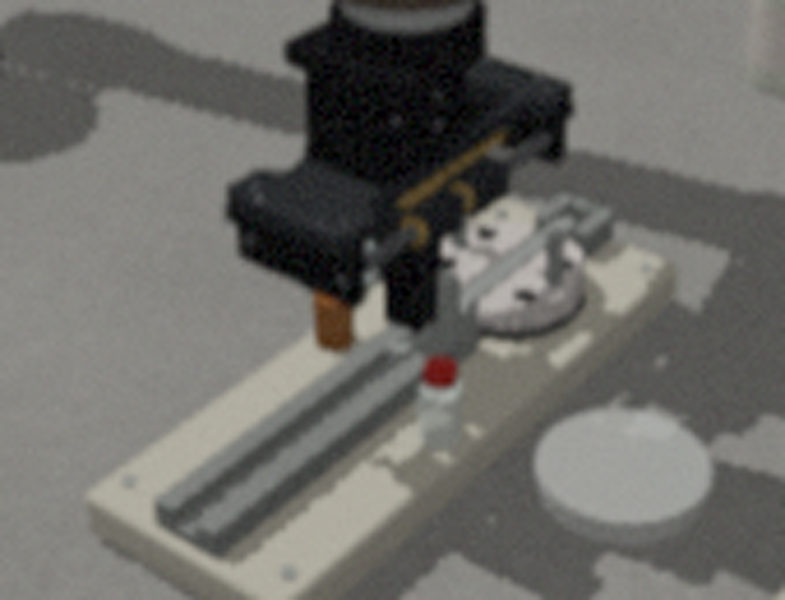

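```bash
for i in 1 ; do python3 -m crank '[{"delta_rot":[0,0,0],"linear":[0,0.001,0],"gripper":0},{"delta_rot":[0,0,0],"linear":[0,0.001,0],"gripper":0}]'; done; python3 -m crank '[{"delta_rot":[0,0,0],"linear":[0,0.001,0],"gripper":0},{"delta_rot":[0,0,0],"linear":[0,0,0],"gripper":0}]'
```

```text
time_s: 14.95
tcp_pos: [0.5856, -0.0374, 0.0596]
ee_rot: [[-0.999, -0.043, -0.001], [-0.043, 0.999, -0.002], [0.001, -0.002, -1.0]]
wrist_force: [2.2, -10.4, -1.4]
gripper_width: 0.009
time_s: 15.2
tcp_pos: [0.5856, -0.0374, 0.0596]
ee_rot: [[-0.999, -0.042, -0.001], [-0.042, 0.999, -0.003], [0.001, -0.003, -1.0]]
wrist_force: [1.8, -11.2, -1.5]
gripper_width: 0.006
```

Hard stop: the TCP didn't move (y −0.0374) while the force rose to 11 N. It stopped at x_c ≈ −85.4 and I predicted −84.9, so it's the bridge. Backing off and checking.

```bash
python3 -m crank '[{"delta_rot":[0,0,0],"linear":[0,-0.008,0],"gripper":0},{"delta_rot":[0,0,0],"linear":[0,-0.012,0],"gripper":0},{"delta_rot":[0,0,0],"linear":[0,0,-0.04],"gripper":0},{"delta_rot":[0,0,0],"linear":[0,0,-0.05],"gripper":0},{"delta_rot":[0,0,0],"linear":[0,0,-0.05],"gripper":0},{"delta_rot":[0,0,0],"linear":[0.02,-0.05,0],"gripper":0},{"delta_rot":[0,0,0],"linear":[0.02,-0.05,0],"gripper":0},{"delta_rot":[0,0,0],"linear":[0.02,-0.05,0],"gripper":0},{"delta_rot":[0,0,0],"linear":[0.02,-0.05,0],"gripper":0},{"delta_rot":[0,0,0],"linear":[0.02,-0.05,0],"gripper":0}]'; python3 -m crank '[{"delta_rot":[0,0,0],"linear":[0.02,-0.05,0],"gripper":0},{"delta_rot":[0,0,0],"linear":[0.02,-0.05,0],"gripper":0},{"delta_rot":[0,0,0],"linear":[0.02,-0.03,0],"gripper":0},{"delta_rot":[0,0,0],"linear":[0,0,0],"gripper":0},{"delta_rot":[0,0,0],"linear":[0,0,0],"gripper":0}]'; python3 st.py m; python3 ang.py
```

```text
time_s: 16.45
tcp_pos: [0.4967, -0.3105, 0.1998]
ee_rot: [[-0.999, -0.043, 0.001], [-0.043, 0.999, 0.0], [-0.001, 0.0, -1.0]]
wrist_force: [1.2, -0.1, -0.7]
gripper_width: 0.006
time_s: 17.08
tcp_pos: [0.4429, -0.4411, 0.1995]
ee_rot: [[-0.999, -0.043, 0.0], [-0.043, 0.999, 0.0], [-0.0, 0.0, -1.0]]
wrist_force: [0.1, 1.1, 0.3]
gripper_width: 0.007
t 17.075 tcp [ 0.4429 -0.4411  0.1995] chg [-482.8349  159.4776] F [0.0906 1.0733 0.2661] g 0.007369752668545186
[[-0.9991 -0.0425  0.0003]
 [-0.0425  0.9991  0.0004]
 [-0.0003  0.0003 -1.    ]]
874 [0.6107 0.0295] r 34.09645840571018 ang -32.82729244131887
884 [0.6087 0.0676] r 33.07988031243095 ang 36.31490479321097
851 [0.5552 0.0658] r 32.174028130777195 ang 146.37088955642645
595 [0.5567 0.0273] r 32.73890754886459 ang -140.72258765880858
1 0 d 38.12695665822102 dir-92.4: 0.6018302975246712
2 0 d 66.26886558835675 dir-92.4: 54.3834286542905
2 1 d 53.473672722543505 dir-92.4: 89.49923027374723
3 0 d 54.04093515633319 dir-92.4: 89.9779572817501
3 1 d 65.79679419087915 dir-92.4: -54.61151674496142
3 2 d 38.5717905638996 dir-92.4: -0.25077989352649865
```

View pics/m_s.png

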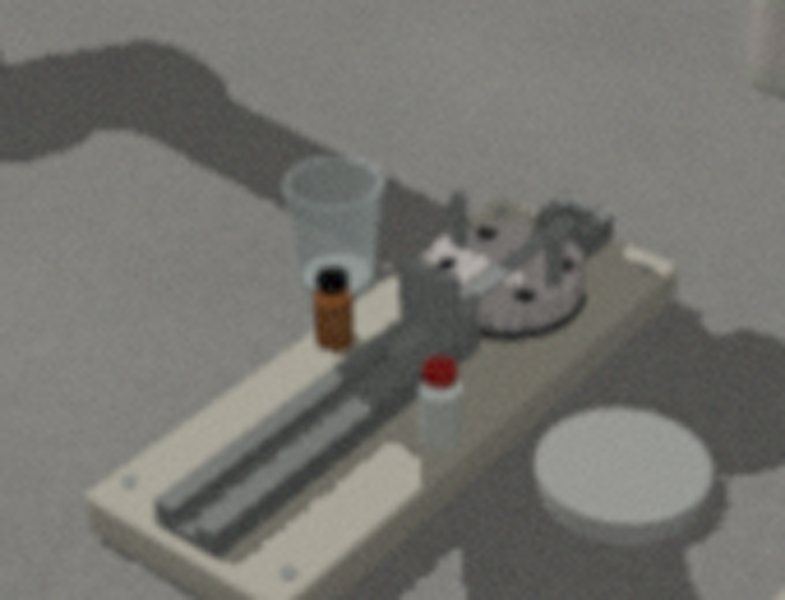

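View pics/m_t.png

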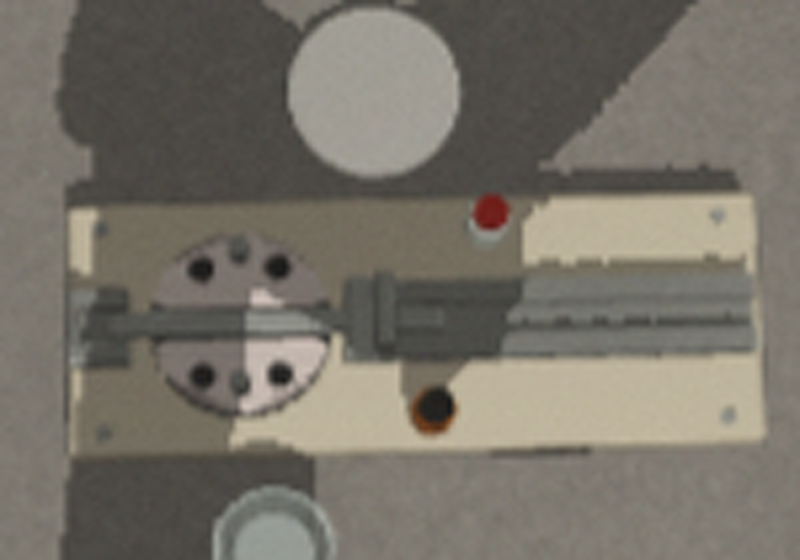

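Run:
```python
from h import *
from station import capture
c=capture('top');O=np.array([.582,.048]);R=np.array([[-.042,-.9991],[.9991,-.042]])
a=c['img'][165:215,255:300];cv2.imwrite('pics/n.png',cv2.resize(a,(720,800)[:1]+(600,),interpolation=cv2.INTER_CUBIC))
W=lambda x,y,z:np.r_[O+R@[x,y],z]
for n,p in [('tab top front',(-.066,0,.085)),('tab top rear',(-.076,0,.085)),('bridge rear top',(-.066,0,.059)),('bridge front top',(-.054,0,.059)),('nose',(.068,0,.043))]:
    u=proj(c,W(*p))[0];print(n,u,'zoom',(u-[255,165])*[16,12],'crop',(u-[205,130])*5.333)
```

```text
tab top front [274.8766 187.5822] zoom [318.0258 270.9867] crop [372.652 307.086]
tab top rear [278.7572 187.4884] zoom [380.1153 269.8609] crop [393.3472 306.5857]
bridge rear top [274.4895 189.0554] zoom [311.8322 288.6644] crop [370.5876 314.9423]
bridge front top [269.9331 189.1662] zoom [238.9294 289.9945] crop [346.2882 315.5334]
nose [224.0168 191.1698] zoom [-495.7309  314.0375] crop [101.4167 326.2185]
```

View pics/n.png

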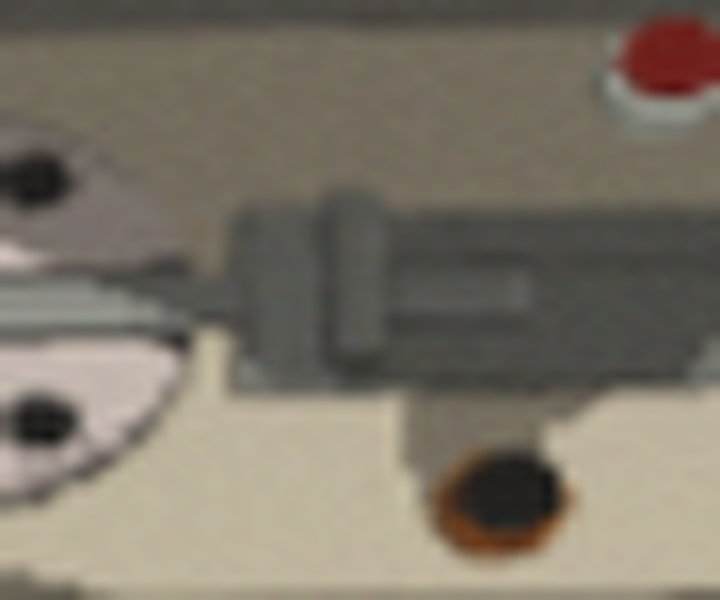

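Predicted home position against the picture, allowing for the half-pixel resize shift: tab top predicted at zoom columns 325–388, seen at 325–385. The dark seam to the bridge is at about 320 and the nose is in the keeper. The vials, beaker and dish are where they were. Handing in.

```bash
python3 -c "
from station import workorder
print(workorder.finish_job())"
```

```text
the job is handed in; nothing more can be done
None
```

The turntable is locked for transport: the slot is lined up and the bar is fully home, with its tab against the bridge. I handed the job in at about 17 s with the arm clear of everything.

- **Turntable:** I pushed one pin round about 43° anticlockwise with the shut fingertips. Two hole pairs put the slot within about 0.6° of the bar line; they differ slightly, at +0.6° and −0.25°, which fits camera error.
- **Bar:** I pushed it by the rear face of its tab, at no more than about 3 N in the readings taken on the way. It ended in a hard stop where the force rose to 11 N and the fingers stopped moving.
- **Home position:** The stop came at x ≈ −85.4 mm for the fingertips, against −84.9 mm predicted. The last picture shows the tab where it should be and the nose in the keeper.
- **Surroundings:** The vials, beaker and petri dish look unmoved in the last close-up pictures. I did not recheck the bottle, flask and spatula, but the arm stayed well clear of them.

No check failed. One edge of the bridge looked about 1.5 mm off its predicted place in the picture. I put that down to its front face showing and to picture blur.

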